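Build up a propeller set on the assembly stand

TASK

Build the propeller set on the yellow stand: thread the blue backplate over its post first, then the black propeller with its raised collar up, then the brass ring, and last cap it with the white spinner, nose up, so that each part sits fully down and flat. Leave the wooden propeller, the red stand and the little jar as they are, and let go of everything.

Things in the scene. Friction and masses are not known exactly. Their poses are not given: they have to be found in the camera images.
- yellow_stand: Fixed yellow stand, the one to use. Round base 100 mm across, 10 high; on it a seat 40 mm across, top at 25 mm; then a steel post 10 mm across up to 76 mm, last 8 mm tapered. Origin: on the axis at the bench surface, z up. Parts seated in order have their undersides above it at: backplate 25, propeller 37, brass ring 57, spinner 47 mm (it goes down over the ring); nose then at 111 mm.
- red_stand: Fixed stand of the same shape and size with red paint; not used.
- backplate: Loose blue flat ring (spinner backplate), 56 mm outside, bore 18 mm, 12 mm thick, about 0.1 kg, lying flat on the bench. Origin: centre of its underside; z up.
- black_prop: Loose black two-blade propeller, lying flat, collar up. Hub flange 56 mm across, 10 mm thick; on it a collar 32 mm across, total height 20 mm; bore 18 mm through. Blades 13 mm wide run along +x and -x to 66 mm from the axis, 1 to 9 mm above the underside; the flange is free to grip at its +y and -y sides. About 0.06 kg. Origin: centre of underside; z up.
- wood_prop: Loose propeller of the same shape and size in brown wood; a spare to be left where it lies.
- brass_collar: Loose brass ring, 32 mm outside, bore 18 mm, 14 mm high, about 0.05 kg, lying flat on the bench. Origin: centre of its underside; z up.
- spinner: Loose white-painted spinner standing nose up on the bench: a bullet-shaped cap 52 mm across, straight-sided to 36 mm, then rounding to the nose at 64 mm. Open below: a hollow 44 mm across and 36 mm deep, wall 4 mm. About 0.11 kg. Origin: centre of its open underside; z up to the nose.
- jar: Small loose glass jar with a green cap, 40 mm across and 50 mm high, standing on the bench; a bystander. Origin: centre of its underside; z up.
There are look-alikes about, which are no part of the job. There is more than one size of the black_prop; the job needs the smallest.

How it is judged:
On the way, in this order (a step that is already met when the one before it is completed fails the run):
1. the blue backplate lies flat on the yellow stand's seat (z of backplate in the frame of yellow_stand between 0.021 and 0.029 m and horizontal distance between backplate and yellow_stand below 0.008 m and angle between backplate's own z axis and vertical below 0.12 rad), for 0.2 s.
2. the black propeller lies on the backplate, collar up (z of black_prop in the frame of yellow_stand between 0.033 and 0.041 m and horizontal distance between black_prop and yellow_stand below 0.008 m and angle between black_prop's own z axis and vertical below 0.12 rad), for 0.2 s.
3. the brass ring lies on the propeller's collar (z of brass_collar in the frame of yellow_stand between 0.053 and 0.061 m and horizontal distance between brass_collar and yellow_stand below 0.008 m and angle between brass_collar's own z axis and vertical below 0.12 rad), for 0.2 s.
4. the spinner covers the ring and stands on the propeller's flange (z of spinner in the frame of yellow_stand between 0.043 and 0.051 m and horizontal distance between spinner and yellow_stand below 0.012 m and angle between spinner's own z axis and vertical below 0.12 rad), for 0.2 s.
At the end, for the whole second after the job is handed in: Released and at rest on the yellow stand, level (0.12 rad), undersides within 4 mm of: backplate 25, black propeller 37, brass ring 57 (8 mm off axis at most), spinner 47 mm (12 mm off axis). Wooden propeller and jar upright, moved under 25 mm (all of step 1 and all of step 2 and all of step 3 and all of step 4 and linear speed of each of backplate, black_prop, brass_collar, spinner below 0.02 m/s and angle between each of wood_prop, jar's own z axis and vertical below 0.2 rad); the robot touches nothing.
It fails at once if the wooden propeller is moved by more than 25 mm (distance of wood_prop from where it was at the start of the episode above 0.025 m).
It fails at once if the jar is moved by more than 25 mm or knocked over (distance of jar from where it was at the start of the episode above 0.025 m or angle between jar's own z axis and vertical above 0.5 rad).
It also fails if it takes over 120 s, if anything falls off the work surface, if the arm or the gripper's body presses on something with over 40 N, if the wrist force passes 120 N, or if a joint passes its speed limit or range.

ROBOT

A 7-joint arm with a two-finger parallel gripper is mounted at the origin on the work surface. World frame = base frame: x ahead of the robot, y to its left, z up, the work surface at z = 0. Lengths are in m, angles in rad, forces in N, time in s.
With the tool pointing down it reaches from about 0.4 to 0.85 m from the base axis. Payload 4.4 kg.
Tool frame: the origin (TCP) lies at the very end of the fingers, on their centre line; the grasp point (between the pads) lies arm.grip_depth behind it (arm.grip_depth is the distance from the TCP to the grasp point, in m); z points along the fingers, y is the line along which they close (so a half turn about z gives the same grasp; the last joint's range is limited). The gripper opens to 94 mm and grips with 3 to 60 N. Pads are 16 mm wide; open, the fingers measure 119 mm over their backs; the gripper's body (75 mm by 177 mm) begins 78 mm behind the grasp point.
Start: joints at [1.226, 0.628, 0.038, 1.517, -0.027, 0.996, -0.02], TCP at [0.179, -0.625, 0.205] pointing down, gripper open.
Joint ranges: [-3.06, 3.06], [-0.37, 2.12], [-1.25, 1.32], [0.18, 2.47], [-1.1, 4.24], [0.23, 1.98], [-2.94, 2.94]. Speed limits (rad/s): [2.57, 2.57, 3.14, 3.14, 3.14, 3.14, 3.14].

INTERFACE

Orientations are given as [roll, pitch, yaw] about the fixed x, y, z axes, in that order (R = Rz(yaw) Ry(pitch) Rx(roll)).
In Python, from rig import arm, imaging gives the robot as it stands.
- The arm moves only by the tool servo_tool, never from a script. Its argument "targets" is a list of rows, each an object of numbers: "dx", "dy", "dz": the shift along the tool's x, y, z as a fraction of full scale; "turn": the turn about the tool's z as a fraction of full scale. In form: [{"dx": .., "dy": .., "dz": .., "turn": ..}, ...]. A call has exactly 8 rows; each row shifts and turns the commanded pose from where the row before left it, along the tool's axes as they then stand; what a row does not reach is not made up. Full scale, the value 1, is 0.3 m for a shift and 4 degrees for a turn. A row lasts 1/8 s, in which the tool goes at most 62.5 mm and 10.7 degrees, less where a joint would pass 70% of its speed; a pose out of reach is approached as far as the arm can. A call with a number of a shift or a turn outside -1 to 1 is refused whole. A call with a gripper value outside its range is refused whole. "gripper" is the closure, from 0 (fully open) to 1 (shut), set as the call begins (left out, the last holds). The fingers move at their own pace and stop on an object; "force" is the grip in N (left out, the last holds). Time passes only in rows, so rows that do not move let the fingers close, or fill a call up. It gives the time, the measured TCP pose, the force, the opening and the grip force at its end, in the units of the state.
- arm.observe(): the state, without advancing time (a new reading comes with each control period).
- imaging.read_camera(name): name is "side" or "top"; returns the picture (400x640x3 uint8, red, green, blue); there is no depth.
- imaging.camera_params(name): a dict with "camera_matrix" (3x3 intrinsics, pixels), "origin" and "rotation" of the camera in the world. Camera axes: x right, y up, looking along -z (the intrinsics and any distortion apply to the point x, -y, -z); pixel columns grow to the right and rows downward; lengths in m; the calibration is good to about 2 mm. A picture is of the moment at which its call begins. camera_params takes no time and is no camera call.
- arm.hand_in(): hands the job in; it is judged then, once.
The state is a dict: "time": time; "q": joint angles; "dq": joint speeds; "joint_efforts": joint torques, N m; "tcp_pos": TCP position; "ee_rot": TCP orientation; "force": force on the tool from outside, world axes, zero at the start; "moment": the same for the moment, N m; "finger_gap": finger opening in m; "gripper_force": force on a finger pad.
Only numpy, scipy, OpenCV 4.12 (cv2) and the standard library are available. Lean on these libraries where they do the work, as an engineer would, in place of code of your own. Each camera call takes 0.05 s, during which the arm holds its last target. There are 200 camera calls.

## Working session

There is one attempt and no reset: what is moved stays moved. The work goes in short steps, Python scripts to look and compute and a tool call to move; the robot and the scene stay as the last step left them, time stands still between calls to the robot, and variables do not carry over. Pictures are saved under pics/ and viewed, at most 14 in all, crops included, and the job is handed in when it is done.

Besides the shell and the picture viewer there is one more tool, called after "Request:" as name([rows], argument=value, ...), one row to a line, values as JSON. servo_tool: Moves the arm, as the interface text tells. Shift numbers are shares of 0.3 m and turn numbers shares of 4 degrees, none past 1 either way. Its arguments: {"type":"object","properties":{"targets":{"type":"array"},"gripper":{"type":"number"},"force":{"type":"number"}},"required":["targets"]}

```bash
mkdir -p pics; ls; python3 - <<'E'
from rig import arm, imaging
import cv2
for n in("top","side"):
    p=imaging.camera_params(n); print(n,p)
    cv2.imwrite(f"pics/{n}0.png",imaging.read_camera(n)[:,:,::-1])
s=arm.observe(); print({k:s[k] for k in("time","tcp_pos","ee_rot","finger_gap","force")},arm.grip_depth)
E
```

```text
pics
top {'camera_matrix': array([[449.88888532,   0.        , 310.51187743],
       [  0.        , 449.88888532, 200.55031333],
       [  0.        ,   0.        ,   1.        ]]), 'origin': array([ 0.423296  , -0.00365525,  1.38324463]), 'rotation': array([ 0.0499712 ,  0.01340735, -1.59853648])}
side {'camera_matrix': array([[364.11491224,   0.        , 320.36170146],
       [  0.        , 364.11491224, 200.62746231],
       [  0.        ,   0.        ,   1.        ]]), 'origin': array([ 0.33333297, -0.78242183,  0.60214934]), 'rotation': array([ 0.96571515, -0.02032391, -0.18028137])}
{'time': 0.1, 'tcp_pos': array([ 0.17871599, -0.62434145,  0.20467815]), 'ee_rot': array([-3.13993268e+00,  6.54339082e-05,  2.78789887e-01]), 'finger_gap': 0.09399661777170021, 'force': array([-0.06511681, -0.7770955 , -0.4403883 ])} 0.0188
```

View pics/top0.png

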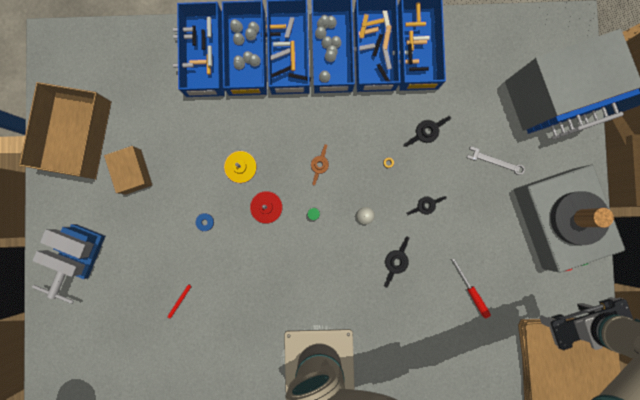

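View pics/side0.png

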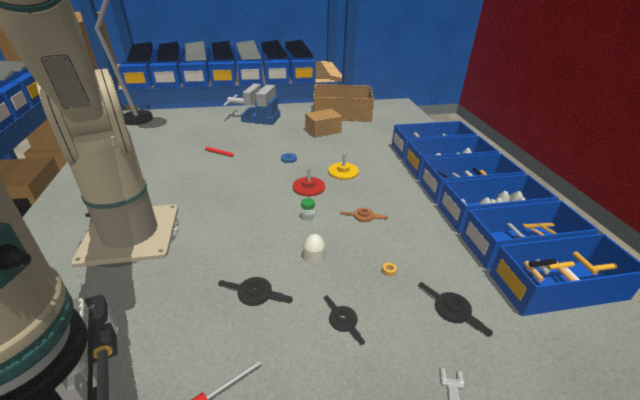

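```bash
cat > h.py <<'E'
from rig import arm, imaging
import cv2, numpy as np
from scipy.spatial.transform import Rotation as Ro
from scipy.optimize import least_squares
def cam(n):
    p=imaging.camera_params(n); return p["camera_matrix"],p["origin"],Ro.from_euler("xyz",p["rotation"]).as_matrix()
def proj(n,P):
    K,o,R=cam(n); c=(np.atleast_2d(P)-o)@R*[1,-1,-1]; u=c@K.T; return u[:,:2]/u[:,2:]
def ray(n,uv,z):
    K,o,R=cam(n); d=R@(np.linalg.inv(K)@[uv[0],uv[1],1]*[1,-1,-1]); return o+d*(z-o[2])/d[2]
A=np.linspace(0,2*np.pi,60,endpoint=False)
def solid(circ,x,y,z0=0):   # circ: [(radius,z)]
    return np.vstack([np.c_[x+r*np.cos(A),y+r*np.sin(A),0*A+z+z0] for r,z in circ])
def hullc(n,P):
    h=cv2.convexHull(proj(n,P).astype(np.float32)); m=cv2.moments(h); return np.array([m["m10"],m["m01"]])/m["m00"],m["m00"]
def maskhull(n,img,box,f):
    """centroid/area of biggest blob in box satisfying f(hsv)"""
    x0,y0,x1,y1=box; s=4
    c=cv2.resize(img[y0:y1,x0:x1],None,fx=s,fy=s,interpolation=cv2.INTER_CUBIC)
    m=f(cv2.cvtColor(c,cv2.COLOR_RGB2HSV).astype(int)).astype(np.uint8)
    k,l,st,ce=cv2.connectedComponentsWithStats(m); i=1+np.argmax(st[1:,4])
    cs,_=cv2.findContours((l==i).astype(np.uint8),0,2); h=cv2.convexHull(max(cs,key=cv2.contourArea)); M=cv2.moments(h)
    ctr=(np.array([M["m10"],M["m01"]])/M["m00"]+.5)/s-.5+[x0,y0]
    return ctr,M["m00"]/s/s,(l==i)
def fit(n,c,circ,z0=0):
    x0=ray(n,c,z0)[:2]
    return least_squares(lambda p:hullc(n,solid(circ,*p,z0))[0]-c,x0,diff_step=1e-4).x
E
cat > m.py <<'E'
from h import *
hue=lambda a,b,s=90,v=50:(lambda h:(h[...,0]>=a)&(h[...,0]<=b)&(h[...,1]>s)&(h[...,2]>v))
dark=lambda h:h[...,2]<70
white=lambda h:(h[...,2]>175)&(h[...,1]<60)
T=imaging.read_camera("top");S=imaging.read_camera("side")
base=[(.05,0),(.05,.01)]
O={"yellow":(base,(220,145,262,187),(325,152,362,182),hue(20,32,130)),
"red":(base,(245,188,286,228),(290,174,328,198),lambda h:((h[...,0]<6)|(h[...,0]>174))&(h[...,1]>130)),
"backplate":([(.028,0),(.028,.012)],(190,208,220,238),(276,148,302,168),hue(100,120)),
"brass":([(.016,0),(.016,.014)],(380,152,398,172),(376,258,402,280),hue(12,32,100)),
"spinner":([(.026,0),(.026,.036),(.022,.05),(.012,.06),(.003,.064)],(350,200,380,232),(298,230,332,268),lambda h:(h[...,2]>150)&(h[...,1]<70)),
"jar_cap":([(.02,.042),(.02,.05)],(303,204,325,226),(296,194,320,212),hue(45,80)),
"p_small":([(.066,.001),(.066,.009)],(400,185,455,228),(315,290,370,348),dark),
"p_b":([(.066,.001),(.066,.009)],(396,110,460,150),(410,278,500,338),dark),
"p_c":([(.066,.001),(.066,.009)],(380,230,415,292),(212,275,298,310),dark),
"wood":([(.066,.001),(.066,.009)],(305,140,335,190),(335,202,392,226),hue(2,20,90))}
for k,(c,b1,b2,f) in O.items():
    r=[]
    for n,im,b in(("top",T,b1),("side",S,b2)):
        ct,a,m=maskhull(n,im,b,f); p=fit(n,ct,c); r+= [np.round(ct,1),np.round(p,4),round(a/hullc(n,solid(c,*p))[1],2)]
        if k[:2] in("p_","wo"):
            cs,_=cv2.findContours(m.astype(np.uint8),0,2); h=cv2.convexHull(max(cs,key=cv2.contourArea))[:,0]
            D=np.linalg.norm(h[:,None].astype(float)-h[None],axis=2); i,j=np.unravel_index(D.argmax(),D.shape)
            e=[ray(n,(h[q]+.5)/4-.5+b[:2],.006)[:2] for q in(i,j)]; d=e[0]-e[1]
            r+=[("len",round(np.linalg.norm(d),4),"yaw",round(np.degrees(np.arctan2(d[1],d[0]))%180,1),"mid",np.round((e[0]+e[1])/2,4))]
    print(k,*r)
a=cv2.resize(T[105:295,375:465],None,fx=3,fy=3,interpolation=2); b=cv2.resize(T[140:240,185:385],None,fx=2.5,fy=2.5,interpolation=2)
out=np.zeros((570,780,3),np.uint8); out[:570,:270]=a; out[:250,275:775]=b
cv2.imwrite("pics/crop1.png",out[:,:,::-1])
E
python3 m.py
```

```text
yellow [239.9 166.6] [0.6038 0.2278] 0.96 [343.  170.4] [0.6052 0.2271] 0.93
red [265.8 206.9] [0.4771 0.1506] 0.94 [308.4 185.9] [0.4786 0.1501] 0.87
backplate [204.2 221.8] [0.4367 0.3407] 0.88 [288.4 157.3] [0.4378 0.3402] 0.77
brass [388.3 162.3] [ 0.6033 -0.2289] 0.92 [389.  268.7] [ 0.6051 -0.229 ] 0.88
spinner [366.5 214.6] [ 0.4446 -0.1552] 0.57 [314.5 248.5] [ 0.4461 -0.1525] 2.21
jar_cap [313.1 213.6] [0.4514 0.0058] 0.78 [307.5 203.3] [4.527e-01 1.000e-04] 0.85
p_small [425.9 205.2] [ 0.4687 -0.339 ] 0.28 ('len', np.float64(0.1284), 'yaw', np.float64(111.9), 'mid', array([ 0.469 , -0.3396])) [343.5 319.6] [ 0.4724 -0.3407] 0.29 ('len', np.float64(0.1293), 'yaw', np.float64(111.1), 'mid', array([ 0.4701, -0.3431]))
p_b [426.8 131.1] [ 0.6967 -0.3511] 0.48 ('len', np.float64(0.1678), 'yaw', np.float64(120.4), 'mid', array([ 0.6961, -0.3512])) [454.9 308.8] [ 0.7024 -0.3525] 0.52 ('len', np.float64(0.1661), 'yaw', np.float64(120.7), 'mid', array([ 0.6999, -0.3522]))
p_c [396.1 261.7] [ 0.2995 -0.2417] 0.49 ('len', np.float64(0.1654), 'yaw', np.float64(154.4), 'mid', array([ 0.2998, -0.2423])) [255.  291.3] [ 0.3043 -0.2407] 0.5 ('len', np.float64(0.1646), 'yaw', np.float64(154.1), 'mid', array([ 0.3017, -0.2452]))
wood [319.4 164.3] [ 0.6037 -0.0174] 0.3 ('len', np.float64(0.1315), 'yaw', np.float64(160.6), 'mid', array([ 0.6034, -0.0175])) [363.7 214.3] [ 0.6067 -0.0145] 0.34 ('len', np.float64(0.1295), 'yaw', np.float64(160.0), 'mid', array([ 0.6054, -0.0182]))
```

View pics/crop1.png

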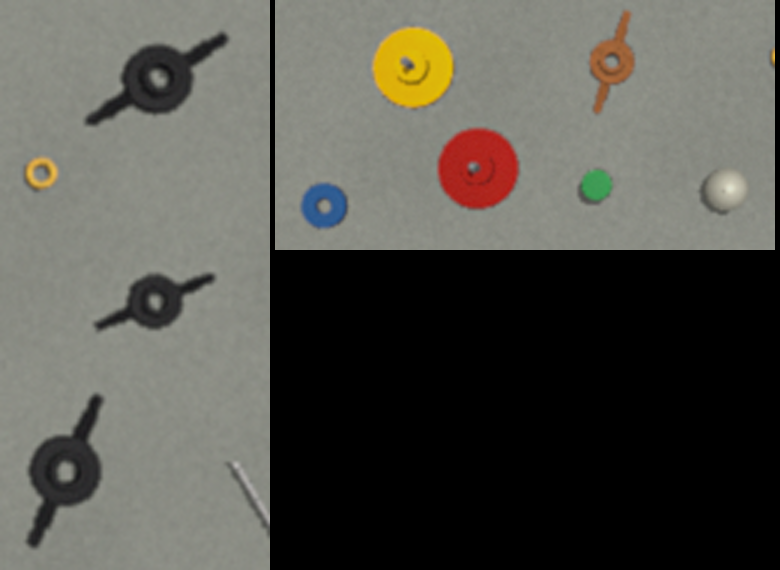

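Black candidates in the top view: (428,131) is 168 mm long, (397,262) is 165 mm and (427,205) is 128 mm. The one at (427,205) is the smallest and matches the 132 mm given, and the crop confirms it with its visibly smaller hub. The other parts: yellow stand (240,167), blue ring (204,222), brass ring (388,162), spinner (366,215). Next I'll plan the moves.

```bash
cat > plan.py <<'E'
# usage: plan.py x y z yaw_deg rows [x y z yaw rows ...] : prints rows in tool units from the present pose
import sys
from h import *
s=arm.observe(); p=s["tcp_pos"].copy(); yaw=np.degrees(s["ee_rot"][2])
print("t",round(s["time"],2),"tcp",np.round(p,4),"rpy",np.round(np.degrees(s["ee_rot"]),2),"q",np.round(s["q"],2))
a=[float(v) for v in sys.argv[1:]]
for i in range(0,len(a),5):
    t=np.array(a[i:i+3]); ty=a[i+3]; N=int(a[i+4]); ty+=360*round((yaw-ty)/360)
    for k in range(N):
        d=(t-p)/(N-k); y=np.radians(yaw); c,sn=np.cos(y),np.sin(y)
        u=np.round(np.array([c*d[0]+sn*d[1],sn*d[0]-c*d[1],-d[2]])/.3,3); tr=round(-(ty-yaw)/(N-k)/4,3)
        print(f'{{"dx":{u[0]},"dy":{u[1]},"dz":{u[2]},"turn":{tr}}},')
        u=u*.3; p=p+[c*u[0]+sn*u[1],sn*u[0]-c*u[1],-u[2]]; yaw-=4*tr
E
python3 plan.py 0.5 -0.1 0.2 64 12 0.437 0.3405 0.15 111.5 12
```

```text
t 0.2 tcp [ 0.1788 -0.6245  0.2049] rpy [-179.94   -0.     15.97] q [ 1.23  0.63  0.04  1.52 -0.03  1.   -0.02]
{"dx":0.126,"dy":-0.116,"dz":0.001,"turn":-1.001},
{"dx":0.134,"dy":-0.106,"dz":0.001,"turn":-1.001},
{"dx":0.141,"dy":-0.097,"dz":0.001,"turn":-1.0},
{"dx":0.147,"dy":-0.087,"dz":0.001,"turn":-1.001},
{"dx":0.153,"dy":-0.076,"dz":0.002,"turn":-1.0},
{"dx":0.158,"dy":-0.065,"dz":0.001,"turn":-1.001},
{"dx":0.162,"dy":-0.054,"dz":0.002,"turn":-1.0},
{"dx":0.165,"dy":-0.043,"dz":0.001,"turn":-1.001},
{"dx":0.168,"dy":-0.031,"dz":0.002,"turn":-1.0},
{"dx":0.17,"dy":-0.02,"dz":0.001,"turn":-1.001},
{"dx":0.17,"dy":-0.008,"dz":0.002,"turn":-1.0},
{"dx":0.171,"dy":0.004,"dz":0.001,"turn":-1.001},
{"dx":0.102,"dy":-0.069,"dz":0.014,"turn":-0.99},
{"dx":0.107,"dy":-0.062,"dz":0.014,"turn":-0.99},
{"dx":0.111,"dy":-0.055,"dz":0.014,"turn":-0.989},
{"dx":0.114,"dy":-0.047,"dz":0.014,"turn":-0.99},
{"dx":0.117,"dy":-0.039,"dz":0.014,"turn":-0.989},
{"dx":0.12,"dy":-0.031,"dz":0.014,"turn":-0.99},
{"dx":0.122,"dy":-0.022,"dz":0.014,"turn":-0.989},
{"dx":0.123,"dy":-0.014,"dz":0.014,"turn":-0.99},
{"dx":0.123,"dy":-0.005,"dz":0.014,"turn":-0.989},
{"dx":0.124,"dy":0.003,"dz":0.014,"turn":-0.99},
{"dx":0.123,"dy":0.012,"dz":0.014,"turn":-0.989},
{"dx":0.121,"dy":0.021,"dz":0.013,"turn":-0.99},
```

Request:
servo_tool([
  {"dx": 0.126,"dy": -0.116,"dz": 0,"turn": -1},
  {"dx": 0.134,"dy": -0.106,"dz": 0,"turn": -1},
  {"dx": 0.141,"dy": -0.097,"dz": 0,"turn": -1},
  {"dx": 0.147,"dy": -0.087,"dz": 0,"turn": -1},
  {"dx": 0.153,"dy": -0.076,"dz": 0,"turn": -1},
  {"dx": 0.158,"dy": -0.065,"dz": 0,"turn": -1},
  {"dx": 0.162,"dy": -0.054,"dz": 0,"turn": -1},
  {"dx": 0.165,"dy": -0.043,"dz": 0,"turn": -1},
], gripper=0, force=20)

```text
time: 1.2
tcp_pos: [0.3941, -0.274, 0.2056]
ee_rot: [3.141, -0.0, 0.839]
force: [0.6, -0.7, 0.3]
finger_gap: 0.0941
gripper_force: 0.0
```

Request:
servo_tool([
  {"dx": 0.168,"dy": -0.031,"dz": 0,"turn": -1},
  {"dx": 0.17,"dy": -0.02,"dz": 0,"turn": -1},
  {"dx": 0.17,"dy": -0.01,"dz": 0,"turn": -1},
  {"dx": 0.17,"dy": 0.004,"dz": 0,"turn": -1},
  {"dx": 0.102,"dy": -0.069,"dz": 0.014,"turn": -0.99},
  {"dx": 0.107,"dy": -0.062,"dz": 0.014,"turn": -0.99},
  {"dx": 0.111,"dy": -0.055,"dz": 0.014,"turn": -0.99},
  {"dx": 0.114,"dy": -0.047,"dz": 0.014,"turn": -0.99},
])

```text
time: 2.2
tcp_pos: [0.4783, 0.0475, 0.1886]
ee_rot: [3.141, 0.0, 1.395]
force: [0.3, 0.6, 0.4]
finger_gap: 0.0939
gripper_force: 0.0
```

Request:
servo_tool([
  {"dx": 0.117,"dy": -0.039,"dz": 0.014,"turn": -0.99},
  {"dx": 0.12,"dy": -0.031,"dz": 0.014,"turn": -0.99},
  {"dx": 0.122,"dy": -0.022,"dz": 0.014,"turn": -0.99},
  {"dx": 0.123,"dy": -0.014,"dz": 0.014,"turn": -0.99},
  {"dx": 0.123,"dy": -0.005,"dz": 0.014,"turn": -0.99},
  {"dx": 0.124,"dy": 0.003,"dz": 0.014,"turn": -0.99},
  {"dx": 0.123,"dy": 0.012,"dz": 0.014,"turn": -0.99},
  {"dx": 0.121,"dy": 0.021,"dz": 0.014,"turn": -0.99},
])

```text
time: 3.2
tcp_pos: [0.4367, 0.3411, 0.1549]
ee_rot: [-3.142, 0.0, 1.948]
force: [1.0, -0.1, 1.2]
finger_gap: 0.0941
gripper_force: 0.0
```

```bash
python3 plan.py 0.437 0.3405 0.05 111.5 4 0.437 0.3405 0.0025 111.5 4
```

```text
t 3.2 tcp [0.4367 0.3411 0.1549] rpy [-1.8000e+02  1.0000e-02  1.1161e+02] q [-0.41  0.59 -0.46  1.83  0.35  0.8  -0.67]
{"dx":-0.001,"dy":0.0,"dz":0.087,"turn":0.007},
{"dx":-0.0,"dy":0.0,"dz":0.088,"turn":0.007},
{"dx":-0.001,"dy":0.0,"dz":0.087,"turn":0.007},
{"dx":-0.0,"dy":0.0,"dz":0.088,"turn":0.007},
{"dx":-0.0,"dy":0.0,"dz":0.039,"turn":-0.0},
{"dx":-0.0,"dy":0.0,"dz":0.04,"turn":-0.0},
{"dx":-0.0,"dy":0.0,"dz":0.039,"turn":-0.0},
{"dx":-0.0,"dy":0.0,"dz":0.04,"turn":-0.0},
```

Request:
servo_tool([
  {"dx": 0,"dy": 0,"dz": 0.09,"turn": 0},
  {"dx": 0,"dy": 0,"dz": 0.12,"turn": 0},
  {"dx": 0,"dy": 0,"dz": 0.12,"turn": 0},
  {"dx": 0,"dy": 0,"dz": 0.08,"turn": 0},
  {"dx": 0,"dy": 0,"dz": 0.05,"turn": 0},
  {"dx": 0,"dy": 0,"dz": 0.03,"turn": 0},
  {"dx": 0,"dy": 0,"dz": 0.015,"turn": 0},
  {"dx": 0,"dy": 0,"dz": 0,"turn": 0},
])

```text
time: 4.2
tcp_pos: [0.4371, 0.3402, 0.0039]
ee_rot: [3.141, -0.0, 1.946]
force: [-0.6, -0.1, -0.8]
finger_gap: 0.094
gripper_force: 0.0
```

Request:
servo_tool([
  {"dx": 0,"dy": 0,"dz": 0,"turn": 0},
  {"dx": 0,"dy": 0,"dz": 0,"turn": 0},
  {"dx": 0,"dy": 0,"dz": 0,"turn": 0},
  {"dx": 0,"dy": 0,"dz": 0,"turn": 0},
  {"dx": 0,"dy": 0,"dz": 0,"turn": 0},
  {"dx": 0,"dy": 0,"dz": 0,"turn": 0},
  {"dx": 0,"dy": 0,"dz": 0,"turn": 0},
  {"dx": 0,"dy": 0,"dz": 0,"turn": 0},
], gripper=1, force=20)

```text
time: 5.2
tcp_pos: [0.437, 0.3401, 0.0037]
ee_rot: [3.141, -0.0, 1.946]
force: [-0.2, -0.3, 1.6]
finger_gap: 0.0543
gripper_force: 19.9
```

```bash
python3 plan.py 0.437 0.3405 0.14 111.5 4 0.6045 0.2275 0.12 111.5 4
```

```text
t 5.2 tcp [0.437  0.3401 0.0037] rpy [179.99  -0.   111.49] q [-0.51  0.81 -0.31  1.93  0.5   0.48 -0.8 ]
{"dx":0.0,"dy":0.0,"dz":-0.114,"turn":-0.001},
{"dx":0.0,"dy":0.0,"dz":-0.113,"turn":-0.0},
{"dx":0.001,"dy":0.0,"dz":-0.114,"turn":-0.001},
{"dx":0.0,"dy":0.0,"dz":-0.113,"turn":-0.0},
{"dx":-0.139,"dy":0.095,"dz":0.017,"turn":-0.0},
{"dx":-0.139,"dy":0.096,"dz":0.016,"turn":-0.0},
{"dx":-0.138,"dy":0.095,"dz":0.017,"turn":-0.0},
{"dx":-0.139,"dy":0.096,"dz":0.016,"turn":-0.0},
```

Request:
servo_tool([
  {"dx": 0,"dy": 0,"dz": -0.06,"turn": 0},
  {"dx": 0,"dy": 0,"dz": -0.12,"turn": 0},
  {"dx": 0,"dy": 0,"dz": -0.14,"turn": 0},
  {"dx": 0,"dy": 0,"dz": -0.135,"turn": 0},
  {"dx": -0.139,"dy": 0.095,"dz": 0.017,"turn": 0},
  {"dx": -0.139,"dy": 0.096,"dz": 0.016,"turn": 0},
  {"dx": -0.138,"dy": 0.095,"dz": 0.017,"turn": 0},
  {"dx": -0.139,"dy": 0.096,"dz": 0.016,"turn": 0},
])

```text
time: 6.2
tcp_pos: [0.6056, 0.2261, 0.1212]
ee_rot: [3.141, -0.0, 1.946]
force: [0.5, 0.3, -1.4]
finger_gap: 0.054
gripper_force: 19.9
```

```bash
cat > look.py <<'E'
import sys
from h import *
n=sys.argv[1]; 
S=imaging.read_camera("side");T=imaging.read_camera("top")
def crop(im,c,w,h,f): 
    x,y=int(c[0]),int(c[1]); return cv2.resize(im[max(0,y-h):y+h,max(0,x-w):x+w],None,fx=f,fy=f,interpolation=2)
a=crop(S,(343,160),45,50,6)
cv2.imwrite(f"pics/{n}.png",a[:,:,::-1])
s=arm.observe();print(s["tcp_pos"],s["finger_gap"],s["gripper_force"])
z=s["tcp_pos"][2]
if len(sys.argv)>2:
    ct,ar,m=maskhull("side",S,(300,110,390,210),lambda h:(h[...,0]>=100)&(h[...,0]<=120)&(h[...,1]>90)&(h[...,2]>50))
    print(ct,ar,fit("side",ct,[(.028,0),(.028,.012)],z-.0037))
E
python3 look.py bp1 1
```

```text
[0.60960483 0.22010518 0.12006363] 0.05469024893522944 19.91501963697374
[345.92362349 137.27901565] 105.1875 [0.60802893 0.22741803]
```

View pics/bp1.png

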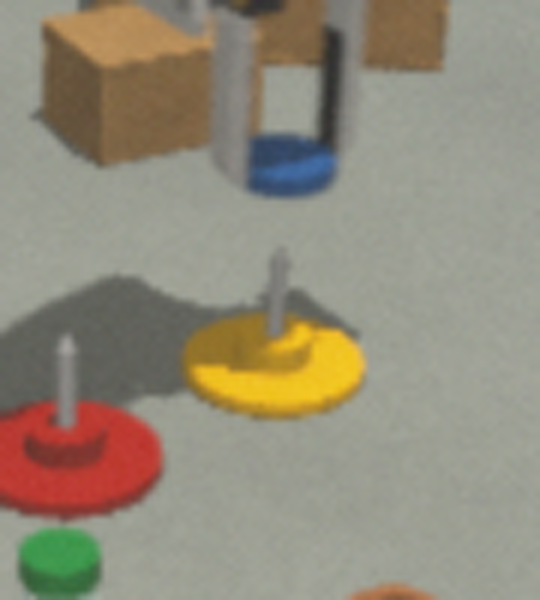

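The side crop shows the backplate held level at pixel (346,137), above the yellow post tip at about (345,152). I'll let the arm settle, then centre it.

Request:
servo_tool([
  {"dx": 0,"dy": 0,"dz": 0,"turn": 0},
  {"dx": 0,"dy": 0,"dz": 0,"turn": 0},
  {"dx": 0,"dy": 0,"dz": 0,"turn": 0},
  {"dx": 0,"dy": 0,"dz": 0,"turn": 0},
  {"dx": 0,"dy": 0,"dz": 0,"turn": 0},
  {"dx": 0,"dy": 0,"dz": 0,"turn": 0},
  {"dx": 0,"dy": 0,"dz": 0,"turn": 0},
  {"dx": 0,"dy": 0,"dz": 0,"turn": 0},
])

```text
time: 7.3
tcp_pos: [0.6046, 0.227, 0.1202]
ee_rot: [-3.142, -0.0, 1.946]
force: [0.1, 0.5, -1.5]
finger_gap: 0.0545
gripper_force: 19.9
```

```bash
cat > pt.py <<'E'
from h import *
# stand post line + tip in both pictures against projections; fingers/backplate edges by blue extents
S=imaging.read_camera("side");T=imaging.read_camera("top")
for n,im,b in(("side",S,(300,110,390,160)),("top",T,(190,110,300,230))):
    x0,y0,x1,y1=b; h=cv2.cvtColor(im[y0:y1,x0:x1],cv2.COLOR_RGB2HSV).astype(int)
    m=(h[...,0]>=100)&(h[...,0]<=120)&(h[...,1]>90)&(h[...,2]>50); q=np.argwhere(m)
    if len(q): print(n,"blue cols",q[:,1].min()+x0,q[:,1].max()+x0,"rows",q[:,0].min()+y0,q[:,0].max()+y0)
s=arm.observe(); p=s["tcp_pos"]; print(np.round(p,4))
for n in("side","top"):
    P=proj(n,solid([(.028,0),(.028,.012)],p[0],p[1],p[2]-.0037)); print(n,"expected",P.min(0),P.max(0),"post tip",proj(n,[.6045,.2275,.076]))
cv2.imwrite("pics/t2.png",np.hstack([cv2.resize(S[110:190,300:390],None,fx=4,fy=4,interpolation=2),cv2.resize(T[130:210,190:290],None,fx=4,fy=4,interpolation=2)])[:,:,::-1])
E
python3 pt.py; python3 plan.py 0.6045 0.2275 0.12 111.5 1
```

```text
side blue cols 340 353 rows 134 142
[0.6046 0.2271 0.1203]
side expected [335.75623481 131.71797235] [354.02287441 142.9629259 ] post tip [[343.94988254 150.68585989]]
top expected [222.75644897 150.91498619] [243.31771874 171.20340453] post tip [[235.87843003 163.30782459]]
t 7.4 tcp [0.6046 0.2271 0.1203] rpy [180.    -0.   111.49] q [-0.14  0.75 -0.45  1.6   0.4   0.88 -0.36]
{"dx":0.001,"dy":0.0,"dz":0.001,"turn":-0.003},
```

View pics/t2.png

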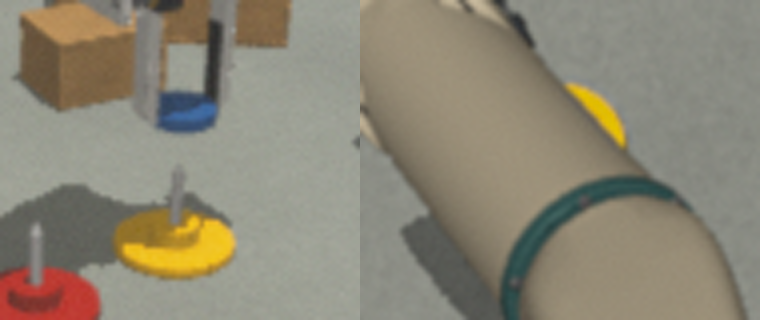

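The post tip is seen at (344.5,151), with (344,150.7) predicted. The blue disc's edges also match its predicted place within 1 px, so the parts are aligned and I can lower.

Request:
servo_tool([
  {"dx": 0,"dy": 0,"dz": 0.05,"turn": 0},
  {"dx": 0,"dy": 0,"dz": 0.05,"turn": 0},
  {"dx": 0,"dy": 0,"dz": 0.05,"turn": 0},
  {"dx": 0,"dy": 0,"dz": 0.05,"turn": 0},
  {"dx": 0,"dy": 0,"dz": 0.05,"turn": 0},
  {"dx": 0,"dy": 0,"dz": 0.03,"turn": 0},
  {"dx": 0,"dy": 0,"dz": 0.02,"turn": 0},
  {"dx": 0,"dy": 0,"dz": 0,"turn": 0},
])

```text
time: 8.4
tcp_pos: [0.6045, 0.2271, 0.03]
ee_rot: [-3.141, 0.0, 1.946]
force: [0.3, -0.0, -1.1]
finger_gap: 0.0544
gripper_force: 19.9
```

Request:
servo_tool([
  {"dx": 0,"dy": 0,"dz": 0.003,"turn": 0},
  {"dx": 0,"dy": 0,"dz": 0,"turn": 0},
  {"dx": 0,"dy": 0,"dz": 0,"turn": 0},
  {"dx": 0,"dy": 0,"dz": 0,"turn": 0},
  {"dx": 0,"dy": 0,"dz": 0,"turn": 0},
  {"dx": 0,"dy": 0,"dz": 0,"turn": 0},
  {"dx": 0,"dy": 0,"dz": 0,"turn": 0},
  {"dx": 0,"dy": 0,"dz": 0,"turn": 0},
])

```text
time: 9.4
tcp_pos: [0.6046, 0.2271, 0.0294]
ee_rot: [3.142, 0.0, 1.946]
force: [-0.8, -0.7, -1.4]
finger_gap: 0.0549
gripper_force: 19.9
```

Request:
servo_tool([
  {"dx": 0,"dy": 0,"dz": 0.001,"turn": 0},
  {"dx": 0,"dy": 0,"dz": 0,"turn": 0},
  {"dx": 0,"dy": 0,"dz": 0,"turn": 0},
  {"dx": 0,"dy": 0,"dz": 0,"turn": 0},
  {"dx": 0,"dy": 0,"dz": 0,"turn": 0},
  {"dx": 0,"dy": 0,"dz": 0,"turn": 0},
  {"dx": 0,"dy": 0,"dz": 0,"turn": 0},
  {"dx": 0,"dy": 0,"dz": 0,"turn": 0},
], gripper=0)

```text
time: 10.4
tcp_pos: [0.6046, 0.2271, 0.0291]
ee_rot: [3.142, -0.0, 1.946]
force: [0.2, -0.7, -0.4]
finger_gap: 0.094
gripper_force: 0.0
```

Request:
servo_tool([
  {"dx": 0,"dy": 0,"dz": -0.06,"turn": 0},
  {"dx": 0,"dy": 0,"dz": -0.1,"turn": 0},
  {"dx": 0,"dy": 0,"dz": -0.1,"turn": 0},
  {"dx": 0,"dy": 0,"dz": -0.1,"turn": 0},
  {"dx": 0,"dy": 0,"dz": -0.07,"turn": 0},
  {"dx": 0,"dy": 0,"dz": 0,"turn": 0},
  {"dx": 0,"dy": 0,"dz": 0,"turn": 0},
  {"dx": 0,"dy": 0,"dz": 0,"turn": 0},
])

```text
time: 11.4
tcp_pos: [0.6039, 0.2267, 0.1571]
ee_rot: [-3.14, 0.0, 1.946]
force: [-1.0, -0.9, -0.7]
finger_gap: 0.0941
gripper_force: 0.0
```

```bash
python3 look.py bp2; python3 plan.py 0.53 0 0.16 111.5 5 0.4695 -0.3405 0.12 111.5 9
```

```text
[0.6040375  0.2268593  0.15712424] 0.09398751332304114 0.0
t 11.5 tcp [0.604  0.2269 0.1571] rpy [-179.91   -0.    111.5 ] q [-0.13  0.71 -0.47  1.57  0.37  0.95 -0.34]
{"dx":-0.123,"dy":-0.101,"dz":-0.002,"turn":-0.0},
{"dx":-0.123,"dy":-0.101,"dz":-0.002,"turn":-0.0},
{"dx":-0.122,"dy":-0.102,"dz":-0.002,"turn":-0.0},
{"dx":-0.123,"dy":-0.101,"dz":-0.002,"turn":-0.0},
{"dx":-0.122,"dy":-0.102,"dz":-0.002,"turn":-0.0},
{"dx":-0.109,"dy":-0.067,"dz":0.015,"turn":-0.0},
{"dx":-0.109,"dy":-0.067,"dz":0.015,"turn":-0.0},
{"dx":-0.109,"dy":-0.067,"dz":0.015,"turn":-0.0},
{"dx":-0.109,"dy":-0.067,"dz":0.015,"turn":-0.0},
{"dx":-0.109,"dy":-0.067,"dz":0.015,"turn":-0.0},
{"dx":-0.109,"dy":-0.067,"dz":0.015,"turn":-0.0},
{"dx":-0.109,"dy":-0.067,"dz":0.015,"turn":-0.0},
{"dx":-0.11,"dy":-0.067,"dz":0.014,"turn":-0.0},
{"dx":-0.109,"dy":-0.067,"dz":0.015,"turn":-0.0},
```

View pics/bp2.png

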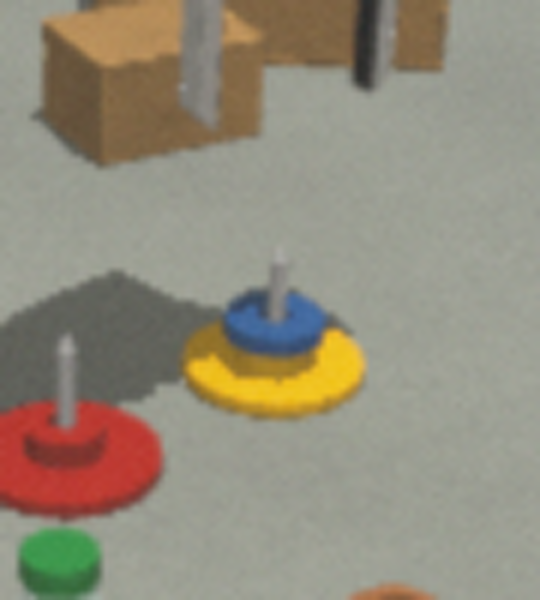

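The blue backplate sits flat on the yellow seat at about (346,163) in the full image, with the post through it. Next is the black propeller.

Request:
servo_tool([
  {"dx": -0.123,"dy": -0.101,"dz": 0,"turn": 0},
  {"dx": -0.123,"dy": -0.101,"dz": 0,"turn": 0},
  {"dx": -0.122,"dy": -0.101,"dz": 0,"turn": 0},
  {"dx": -0.123,"dy": -0.102,"dz": 0,"turn": 0},
  {"dx": -0.122,"dy": -0.102,"dz": 0,"turn": 0},
  {"dx": -0.109,"dy": -0.067,"dz": 0.015,"turn": 0},
  {"dx": -0.109,"dy": -0.067,"dz": 0.015,"turn": 0},
  {"dx": -0.109,"dy": -0.067,"dz": 0.015,"turn": 0},
])

```text
time: 12.5
tcp_pos: [0.5098, -0.1143, 0.1442]
ee_rot: [-3.141, -0.0, 1.946]
force: [-0.3, -0.6, 0.8]
finger_gap: 0.094
gripper_force: 0.0
```

Request:
servo_tool([
  {"dx": -0.109,"dy": -0.067,"dz": 0.015,"turn": 0},
  {"dx": -0.109,"dy": -0.067,"dz": 0.015,"turn": 0},
  {"dx": -0.109,"dy": -0.067,"dz": 0.015,"turn": 0},
  {"dx": -0.109,"dy": -0.067,"dz": 0.015,"turn": 0},
  {"dx": -0.11,"dy": -0.067,"dz": 0.015,"turn": 0},
  {"dx": -0.108,"dy": -0.067,"dz": 0.015,"turn": 0},
  {"dx": 0,"dy": 0,"dz": 0,"turn": 0},
  {"dx": 0,"dy": 0,"dz": 0,"turn": 0},
])

```text
time: 13.5
tcp_pos: [0.4701, -0.3388, 0.1173]
ee_rot: [3.141, -0.001, 1.946]
force: [-0.2, 0.2, -0.1]
finger_gap: 0.094
gripper_force: 0.0
```

```bash
python3 plan.py 0.470 -0.3405 0.002 111.5 1; python3 - <<'E'
from h import *
S=imaging.read_camera("side"); s=arm.observe(); p=s["tcp_pos"]
cv2.imwrite("pics/pr1.png",cv2.resize(S[250:360,280:410],None,fx=5,fy=5,interpolation=2)[:,:,::-1])
E
```

```text
t 13.5 tcp [ 0.4701 -0.3388  0.1173] rpy [ 1.7997e+02 -7.0000e-02  1.1152e+02] q [ 0.89  0.68 -0.49  1.79  0.44  0.78  0.55]
{"dx":-0.005,"dy":-0.002,"dz":0.384,"turn":0.005},
```

View pics/pr1.png

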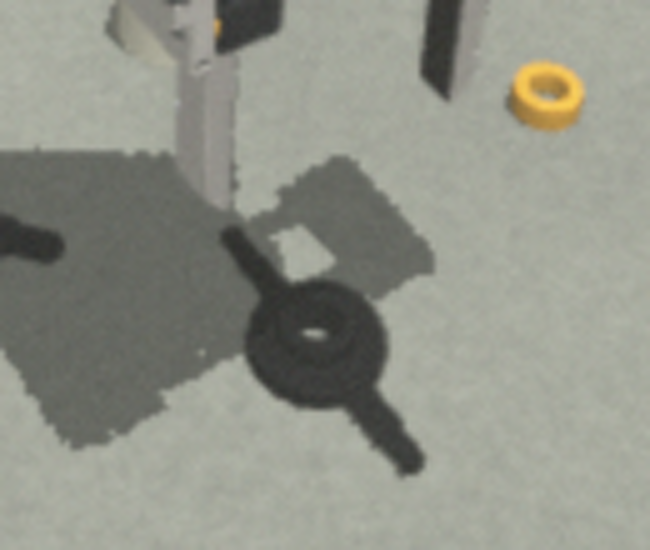

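The small propeller's hub is at about (343,318), with the open fingers either side of it and clear of the neighbours. Descend and grip.

Request:
servo_tool([
  {"dx": -0.005,"dy": -0.002,"dz": 0.08,"turn": 0},
  {"dx": 0,"dy": 0,"dz": 0.1,"turn": 0},
  {"dx": 0,"dy": 0,"dz": 0.08,"turn": 0},
  {"dx": 0,"dy": 0,"dz": 0.06,"turn": 0},
  {"dx": 0,"dy": 0,"dz": 0.04,"turn": 0},
  {"dx": 0,"dy": 0,"dz": 0.02,"turn": 0},
  {"dx": 0,"dy": 0,"dz": 0,"turn": 0},
  {"dx": 0,"dy": 0,"dz": 0,"turn": 0},
])

```text
time: 14.55
tcp_pos: [0.4704, -0.3418, 0.0042]
ee_rot: [3.141, 0.001, 1.946]
force: [-0.0, 0.8, -0.3]
finger_gap: 0.0941
gripper_force: 0.0
```

Request:
servo_tool([
  {"dx": 0,"dy": 0,"dz": 0,"turn": 0},
  {"dx": 0,"dy": 0,"dz": 0,"turn": 0},
  {"dx": 0,"dy": 0,"dz": 0,"turn": 0},
  {"dx": 0,"dy": 0,"dz": 0,"turn": 0},
  {"dx": 0,"dy": 0,"dz": 0,"turn": 0},
  {"dx": 0,"dy": 0,"dz": 0,"turn": 0},
  {"dx": 0,"dy": 0,"dz": 0,"turn": 0},
  {"dx": 0,"dy": 0,"dz": 0,"turn": 0},
], gripper=1, force=20)

```text
time: 15.55
tcp_pos: [0.4699, -0.3415, 0.0036]
ee_rot: [3.142, 0.0, 1.946]
force: [0.4, -0.4, 0.8]
finger_gap: 0.0554
gripper_force: 20.0
```

```bash
python3 plan.py 0.470 -0.3405 0.16 111.5 4 0.6045 0.2275 0.13 111.5 12
```

```text
t 15.55 tcp [ 0.4699 -0.3415  0.0036] rpy [1.8000e+02 1.0000e-02 1.1149e+02] q [ 0.82  0.84 -0.38  1.85  0.55  0.56  0.45]
{"dx":0.001,"dy":0.0,"dz":-0.13,"turn":-0.001},
{"dx":0.001,"dy":0.0,"dz":-0.13,"turn":-0.0},
{"dx":0.001,"dy":0.001,"dz":-0.131,"turn":-0.001},
{"dx":0.0,"dy":0.0,"dz":-0.13,"turn":-0.0},
{"dx":0.133,"dy":0.093,"dz":0.008,"turn":-0.0},
{"dx":0.133,"dy":0.093,"dz":0.008,"turn":-0.0},
{"dx":0.133,"dy":0.093,"dz":0.008,"turn":-0.0},
{"dx":0.133,"dy":0.092,"dz":0.008,"turn":-0.0},
{"dx":0.133,"dy":0.093,"dz":0.008,"turn":-0.0},
{"dx":0.133,"dy":0.092,"dz":0.009,"turn":-0.0},
{"dx":0.133,"dy":0.093,"dz":0.008,"turn":-0.0},
{"dx":0.133,"dy":0.092,"dz":0.009,"turn":-0.0},
{"dx":0.133,"dy":0.093,"dz":0.008,"turn":-0.0},
{"dx":0.133,"dy":0.092,"dz":0.009,"turn":-0.0},
{"dx":0.134,"dy":0.093,"dz":0.008,"turn":-0.0},
{"dx":0.133,"dy":0.092,"dz":0.009,"turn":-0.0},
```

Request:
servo_tool([
  {"dx": 0,"dy": 0,"dz": -0.07,"turn": 0},
  {"dx": 0,"dy": 0,"dz": -0.13,"turn": 0},
  {"dx": 0,"dy": 0,"dz": -0.16,"turn": 0},
  {"dx": 0,"dy": 0,"dz": -0.15,"turn": 0},
  {"dx": 0.1,"dy": 0.07,"dz": 0.008,"turn": 0},
  {"dx": 0.133,"dy": 0.093,"dz": 0.008,"turn": 0},
  {"dx": 0.133,"dy": 0.093,"dz": 0.008,"turn": 0},
  {"dx": 0.133,"dy": 0.092,"dz": 0.008,"turn": 0},
])

```text
time: 16.55
tcp_pos: [0.5122, -0.1626, 0.1468]
ee_rot: [-3.141, -0.0, 1.946]
force: [-0.6, -0.3, -1.2]
finger_gap: 0.0553
gripper_force: 20.0
```

Request:
servo_tool([
  {"dx": 0.133,"dy": 0.093,"dz": 0.008,"turn": 0},
  {"dx": 0.133,"dy": 0.092,"dz": 0.008,"turn": 0},
  {"dx": 0.133,"dy": 0.093,"dz": 0.008,"turn": 0},
  {"dx": 0.133,"dy": 0.092,"dz": 0.008,"turn": 0},
  {"dx": 0.133,"dy": 0.093,"dz": 0.008,"turn": 0},
  {"dx": 0.133,"dy": 0.092,"dz": 0.008,"turn": 0},
  {"dx": 0.134,"dy": 0.093,"dz": 0.008,"turn": 0},
  {"dx": 0.133,"dy": 0.092,"dz": 0.008,"turn": 0},
])

```text
time: 17.55
tcp_pos: [0.6017, 0.216, 0.1274]
ee_rot: [-3.141, 0.0, 1.946]
force: [1.1, -0.3, -0.4]
finger_gap: 0.0557
gripper_force: 20.0
```

Request:
servo_tool([
  {"dx": 0.038,"dy": 0.025,"dz": 0.008,"turn": 0},
  {"dx": 0,"dy": 0,"dz": 0,"turn": 0},
  {"dx": 0,"dy": 0,"dz": 0,"turn": 0},
  {"dx": 0,"dy": 0,"dz": 0,"turn": 0},
  {"dx": 0,"dy": 0,"dz": 0,"turn": 0},
  {"dx": 0,"dy": 0,"dz": 0,"turn": 0},
  {"dx": 0,"dy": 0,"dz": 0,"turn": 0},
  {"dx": 0,"dy": 0,"dz": 0,"turn": 0},
])

```text
time: 18.55
tcp_pos: [0.6045, 0.2281, 0.1254]
ee_rot: [3.142, -0.0, 1.946]
force: [-0.2, 0.0, -0.0]
finger_gap: 0.0562
gripper_force: 20.0
```

```bash
python3 look.py pr2; python3 plan.py 0.6045 0.2275 0.0411 111.5 1
python3 - <<'E'
from h import *
p=arm.observe()["tcp_pos"];u=np.array([-.3665,.93,0])
for s in(1,-1): print("tips side, crop px",(proj("side",p+[0,0,.0015]+s*.066*u)-[298,110])*6)
E
```

```text
[0.60449523 0.2280447  0.12538604] 0.055836017896893894 19.99993845820427
t 18.65 tcp [0.6045 0.228  0.1254] rpy [180.     0.   111.49] q [-0.14  0.75 -0.45  1.6   0.39  0.89 -0.37]
{"dx":-0.002,"dy":-0.001,"dz":0.281,"turn":-0.001},
tips side, crop px [[210.64031881 109.72169875]]
tips side, crop px [[357.45412019 204.05444695]]
```

View pics/pr2.png

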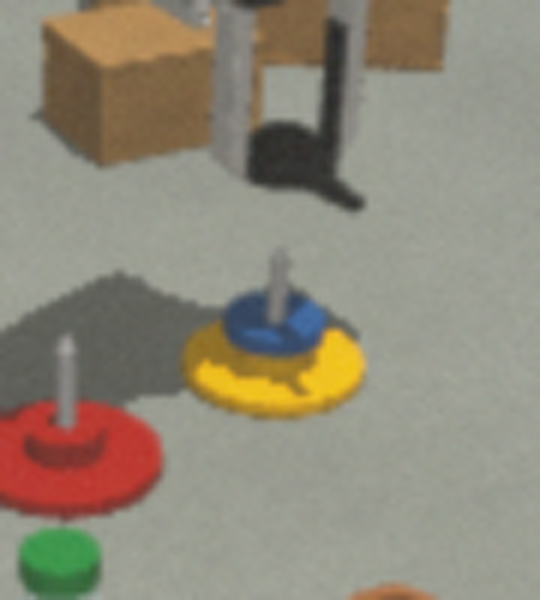

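The near blade tip shows at crop (362,205) against (357,204) predicted, so the propeller is held within about 1–2 mm and level. Lower it.

Request:
servo_tool([
  {"dx": -0.002,"dy": 0,"dz": 0.04,"turn": 0},
  {"dx": 0,"dy": 0,"dz": 0.05,"turn": 0},
  {"dx": 0,"dy": 0,"dz": 0.05,"turn": 0},
  {"dx": 0,"dy": 0,"dz": 0.05,"turn": 0},
  {"dx": 0,"dy": 0,"dz": 0.05,"turn": 0},
  {"dx": 0,"dy": 0,"dz": 0.03,"turn": 0},
  {"dx": 0,"dy": 0,"dz": 0.01,"turn": 0},
  {"dx": 0,"dy": 0,"dz": 0,"turn": 0},
])

```text
time: 19.65
tcp_pos: [0.6049, 0.2276, 0.0416]
ee_rot: [3.141, -0.0, 1.946]
force: [-0.3, -1.4, 0.4]
finger_gap: 0.0557
gripper_force: 20.0
```

Request:
servo_tool([
  {"dx": 0,"dy": 0,"dz": 0.001,"turn": 0},
  {"dx": 0,"dy": 0,"dz": 0,"turn": 0},
  {"dx": 0,"dy": 0,"dz": 0,"turn": 0},
  {"dx": 0,"dy": 0,"dz": 0,"turn": 0},
  {"dx": 0,"dy": 0,"dz": 0,"turn": 0},
  {"dx": 0,"dy": 0,"dz": 0,"turn": 0},
  {"dx": 0,"dy": 0,"dz": 0,"turn": 0},
  {"dx": 0,"dy": 0,"dz": 0,"turn": 0},
])

```text
time: 20.65
tcp_pos: [0.6047, 0.2275, 0.0411]
ee_rot: [3.142, -0.0, 1.946]
force: [-0.2, 0.3, -0.8]
finger_gap: 0.0557
gripper_force: 20.0
```

Request:
servo_tool([
  {"dx": 0,"dy": 0,"dz": 0,"turn": 0},
  {"dx": 0,"dy": 0,"dz": 0,"turn": 0},
  {"dx": 0,"dy": 0,"dz": 0,"turn": 0},
  {"dx": 0,"dy": 0,"dz": 0,"turn": 0},
  {"dx": 0,"dy": 0,"dz": 0,"turn": 0},
  {"dx": 0,"dy": 0,"dz": 0,"turn": 0},
  {"dx": 0,"dy": 0,"dz": 0,"turn": 0},
  {"dx": 0,"dy": 0,"dz": 0,"turn": 0},
], gripper=0)

```text
time: 21.65
tcp_pos: [0.6047, 0.2275, 0.0411]
ee_rot: [3.142, -0.0, 1.946]
force: [-0.9, 0.3, -0.3]
finger_gap: 0.094
gripper_force: 0.0
```

Request:
servo_tool([
  {"dx": 0,"dy": 0,"dz": -0.06,"turn": 0},
  {"dx": 0,"dy": 0,"dz": -0.1,"turn": 0},
  {"dx": 0,"dy": 0,"dz": -0.1,"turn": 0},
  {"dx": 0,"dy": 0,"dz": -0.09,"turn": 0},
  {"dx": 0,"dy": 0,"dz": -0.04,"turn": 0},
  {"dx": 0,"dy": 0,"dz": 0,"turn": 0},
  {"dx": 0,"dy": 0,"dz": 0,"turn": 0},
  {"dx": 0,"dy": 0,"dz": 0,"turn": 0},
])

```text
time: 22.65
tcp_pos: [0.6041, 0.2271, 0.1569]
ee_rot: [-3.14, 0.0, 1.946]
force: [0.5, -0.4, 0.2]
finger_gap: 0.094
gripper_force: 0.0
```

```bash
python3 look.py pr3; python3 plan.py 0.604 -0.229 0.12 111.5 9
```

```text
[0.60426871 0.22728061 0.15718661] 0.09393867900682389 0.0
t 22.75 tcp [0.6043 0.2273 0.1572] rpy [-179.91   -0.    111.5 ] q [-0.13  0.71 -0.47  1.57  0.37  0.95 -0.35]
{"dx":-0.157,"dy":-0.062,"dz":0.014,"turn":-0.0},
{"dx":-0.157,"dy":-0.062,"dz":0.014,"turn":-0.0},
{"dx":-0.157,"dy":-0.062,"dz":0.014,"turn":-0.0},
{"dx":-0.157,"dy":-0.062,"dz":0.014,"turn":-0.0},
{"dx":-0.157,"dy":-0.062,"dz":0.014,"turn":-0.0},
{"dx":-0.157,"dy":-0.062,"dz":0.013,"turn":-0.0},
{"dx":-0.158,"dy":-0.062,"dz":0.014,"turn":-0.0},
{"dx":-0.157,"dy":-0.062,"dz":0.013,"turn":-0.0},
{"dx":-0.158,"dy":-0.062,"dz":0.014,"turn":-0.0},
```

View pics/pr3.png

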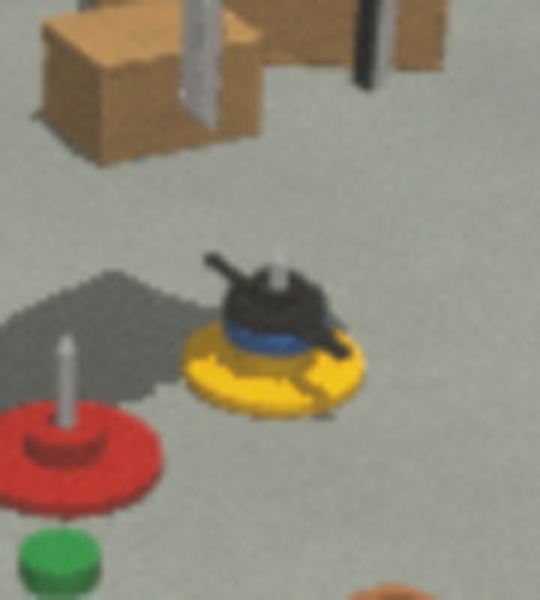

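The propeller is seated level on the backplate, collar up, with the post showing at about (344,155). Next is the brass ring.

Request:
servo_tool([
  {"dx": -0.157,"dy": -0.062,"dz": 0.014,"turn": 0},
  {"dx": -0.157,"dy": -0.062,"dz": 0.014,"turn": 0},
  {"dx": -0.157,"dy": -0.062,"dz": 0.014,"turn": 0},
  {"dx": -0.157,"dy": -0.062,"dz": 0.014,"turn": 0},
  {"dx": -0.157,"dy": -0.062,"dz": 0.014,"turn": 0},
  {"dx": -0.157,"dy": -0.062,"dz": 0.014,"turn": 0},
  {"dx": -0.158,"dy": -0.062,"dz": 0.014,"turn": 0},
  {"dx": -0.157,"dy": -0.062,"dz": 0.014,"turn": 0},
])

```text
time: 23.75
tcp_pos: [0.6042, -0.1795, 0.124]
ee_rot: [-3.141, -0.0, 1.946]
force: [0.5, 1.1, 0.2]
finger_gap: 0.0941
gripper_force: 0.0
```

Request:
servo_tool([
  {"dx": -0.158,"dy": -0.062,"dz": 0.014,"turn": 0},
  {"dx": 0,"dy": 0,"dz": 0.06,"turn": 0},
  {"dx": 0,"dy": 0,"dz": 0.08,"turn": 0},
  {"dx": 0,"dy": 0,"dz": 0.06,"turn": 0},
  {"dx": 0,"dy": 0,"dz": 0,"turn": 0},
  {"dx": 0,"dy": 0,"dz": 0,"turn": 0},
  {"dx": 0,"dy": 0,"dz": 0,"turn": 0},
  {"dx": 0,"dy": 0,"dz": 0,"turn": 0},
])

```text
time: 24.75
tcp_pos: [0.605, -0.229, 0.061]
ee_rot: [3.141, 0.001, 1.946]
force: [-0.7, -0.4, -0.3]
finger_gap: 0.0938
gripper_force: 0.0
```

```bash
python3 plan.py 0.6042 -0.229 0.0035 111.5 1
```

```text
t 24.75 tcp [ 0.605 -0.229  0.061] rpy [1.7995e+02 5.0000e-02 1.1149e+02] q [ 0.58  0.83 -0.45  1.64  0.47  0.78  0.29]
{"dx":0.001,"dy":-0.003,"dz":0.192,"turn":-0.002},
```

Request:
servo_tool([
  {"dx": 0,"dy": -0.002,"dz": 0.05,"turn": 0},
  {"dx": 0,"dy": 0,"dz": 0.06,"turn": 0},
  {"dx": 0,"dy": 0,"dz": 0.05,"turn": 0},
  {"dx": 0,"dy": 0,"dz": 0.02,"turn": 0},
  {"dx": 0,"dy": 0,"dz": 0.01,"turn": 0},
  {"dx": 0,"dy": 0,"dz": 0,"turn": 0},
  {"dx": 0,"dy": 0,"dz": 0,"turn": 0},
  {"dx": 0,"dy": 0,"dz": 0,"turn": 0},
])

```text
time: 25.75
tcp_pos: [0.6043, -0.2292, 0.0038]
ee_rot: [3.141, 0.001, 1.946]
force: [-0.9, 0.3, -0.2]
finger_gap: 0.094
gripper_force: 0.0
```

Request:
servo_tool([
  {"dx": 0,"dy": 0,"dz": 0,"turn": 0},
  {"dx": 0,"dy": 0,"dz": 0,"turn": 0},
  {"dx": 0,"dy": 0,"dz": 0,"turn": 0},
  {"dx": 0,"dy": 0,"dz": 0,"turn": 0},
  {"dx": 0,"dy": 0,"dz": 0,"turn": 0},
  {"dx": 0,"dy": 0,"dz": 0,"turn": 0},
  {"dx": 0,"dy": 0,"dz": 0,"turn": 0},
  {"dx": 0,"dy": 0,"dz": 0,"turn": 0},
], gripper=1, force=20)

```text
time: 26.75
tcp_pos: [0.604, -0.2291, 0.0033]
ee_rot: [3.142, 0.0, 1.946]
force: [-0.3, -0.3, 0.7]
finger_gap: 0.0312
gripper_force: 20.0
```

```bash
python3 plan.py 0.6042 -0.229 0.16 111.5 4 0.6045 0.2275 0.15 111.5 10
```

```text
t 26.75 tcp [ 0.604  -0.2291  0.0033] rpy [180.     0.   111.49] q [ 0.56  0.91 -0.41  1.66  0.52  0.68  0.26]
{"dx":-0.0,"dy":0.0,"dz":-0.131,"turn":-0.0},
{"dx":-0.0,"dy":0.0,"dz":-0.13,"turn":-0.001},
{"dx":-0.0,"dy":0.0,"dz":-0.131,"turn":-0.0},
{"dx":-0.0,"dy":0.001,"dz":-0.13,"turn":-0.001},
{"dx":0.142,"dy":0.056,"dz":0.003,"turn":0.0},
{"dx":0.141,"dy":0.056,"dz":0.003,"turn":0.0},
{"dx":0.142,"dy":0.056,"dz":0.003,"turn":0.0},
{"dx":0.141,"dy":0.056,"dz":0.003,"turn":0.0},
{"dx":0.142,"dy":0.056,"dz":0.003,"turn":0.0},
{"dx":0.141,"dy":0.056,"dz":0.004,"turn":0.0},
{"dx":0.142,"dy":0.056,"dz":0.003,"turn":0.0},
{"dx":0.141,"dy":0.055,"dz":0.004,"turn":0.0},
{"dx":0.142,"dy":0.056,"dz":0.003,"turn":0.0},
{"dx":0.141,"dy":0.055,"dz":0.004,"turn":0.0},
```

Request:
servo_tool([
  {"dx": 0,"dy": 0,"dz": -0.07,"turn": 0},
  {"dx": 0,"dy": 0,"dz": -0.14,"turn": 0},
  {"dx": 0,"dy": 0,"dz": -0.16,"turn": 0},
  {"dx": 0,"dy": 0,"dz": -0.15,"turn": 0},
  {"dx": 0.1,"dy": 0.04,"dz": 0,"turn": 0},
  {"dx": 0.15,"dy": 0.06,"dz": 0,"turn": 0},
  {"dx": 0.15,"dy": 0.06,"dz": 0,"turn": 0},
  {"dx": 0.15,"dy": 0.06,"dz": 0,"turn": 0},
])

```text
time: 27.75
tcp_pos: [0.6051, -0.0499, 0.161]
ee_rot: [3.14, 0.001, 1.946]
force: [0.8, -0.4, 0.1]
finger_gap: 0.0312
gripper_force: 20.0
```

Request:
servo_tool([
  {"dx": 0.15,"dy": 0.06,"dz": 0,"turn": 0},
  {"dx": 0.15,"dy": 0.06,"dz": 0,"turn": 0},
  {"dx": 0.15,"dy": 0.06,"dz": 0,"turn": 0},
  {"dx": 0.15,"dy": 0.06,"dz": 0,"turn": 0},
  {"dx": 0.15,"dy": 0.06,"dz": 0.02,"turn": 0},
  {"dx": 0.116,"dy": 0.038,"dz": 0.02,"turn": 0},
  {"dx": 0,"dy": 0,"dz": 0.02,"turn": 0},
  {"dx": 0,"dy": 0,"dz": 0,"turn": 0},
])

```text
time: 28.75
tcp_pos: [0.604, 0.2263, 0.1416]
ee_rot: [-3.141, 0.001, 1.946]
force: [-0.6, -1.3, 0.5]
finger_gap: 0.0315
gripper_force: 20.0
```

Request:
servo_tool([
  {"dx": 0,"dy": 0,"dz": 0.01,"turn": 0},
  {"dx": 0,"dy": 0,"dz": 0,"turn": 0},
  {"dx": 0,"dy": 0,"dz": 0,"turn": 0},
  {"dx": 0,"dy": 0,"dz": 0,"turn": 0},
  {"dx": 0,"dy": 0,"dz": 0,"turn": 0},
  {"dx": 0,"dy": 0,"dz": 0,"turn": 0},
  {"dx": 0,"dy": 0,"dz": 0,"turn": 0},
  {"dx": 0,"dy": 0,"dz": 0,"turn": 0},
])

```text
time: 29.75
tcp_pos: [0.604, 0.2276, 0.1383]
ee_rot: [-3.142, -0.0, 1.946]
force: [-0.3, 0.0, -0.5]
finger_gap: 0.0312
gripper_force: 20.0
```

```bash
python3 plan.py 0.6045 0.2275 0.0608 111.5 1; python3 look.py br1;  python3 - <<'E'
from h import *
p=arm.observe()["tcp_pos"]; P=(proj("side",solid([(.016,0),(.016,.014)],p[0],p[1],p[2]-.0033))-[298,110])*6; print(P.min(0),P.max(0))
E
```

```text
t 29.75 tcp [0.604  0.2276 0.1383] rpy [-180.    -0.   111.5] q [-0.13  0.73 -0.47  1.59  0.39  0.92 -0.36]
{"dx":-0.001,"dy":0.001,"dz":0.258,"turn":-0.001},
[0.60406375 0.22753509 0.13828181] 0.031586701198268945 19.999780990183353
[250.30696665 102.86417102] [314.35975021 154.04387554]
```

View pics/br1.png

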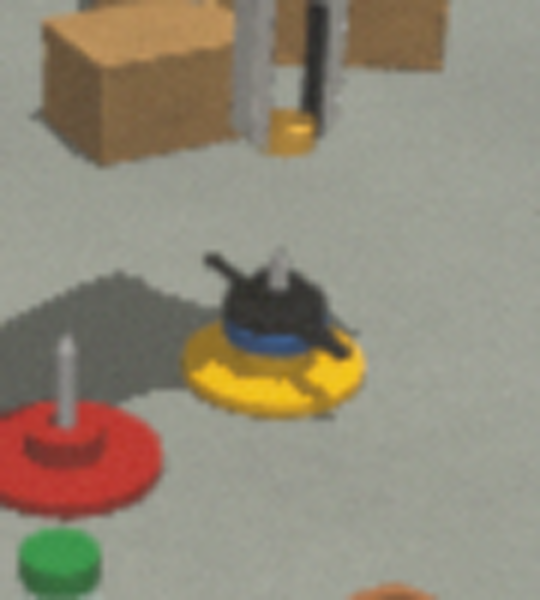

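The brass ring is held level. Its bottom edge is at crop row 155 and its right edge at 316, against 154 and 314 predicted. Lower it onto the collar.

Request:
servo_tool([
  {"dx": 0,"dy": 0.001,"dz": 0.04,"turn": 0},
  {"dx": 0,"dy": 0,"dz": 0.05,"turn": 0},
  {"dx": 0,"dy": 0,"dz": 0.05,"turn": 0},
  {"dx": 0,"dy": 0,"dz": 0.04,"turn": 0},
  {"dx": 0,"dy": 0,"dz": 0.04,"turn": 0},
  {"dx": 0,"dy": 0,"dz": 0.025,"turn": 0},
  {"dx": 0,"dy": 0,"dz": 0.012,"turn": 0},
  {"dx": 0,"dy": 0,"dz": 0,"turn": 0},
])

```text
time: 30.85
tcp_pos: [0.6044, 0.2277, 0.0612]
ee_rot: [3.141, -0.0, 1.946]
force: [-0.2, 0.6, -0.2]
finger_gap: 0.0311
gripper_force: 20.0
```

Request:
servo_tool([
  {"dx": 0,"dy": 0,"dz": 0.001,"turn": 0},
  {"dx": 0,"dy": 0,"dz": 0,"turn": 0},
  {"dx": 0,"dy": 0,"dz": 0,"turn": 0},
  {"dx": 0,"dy": 0,"dz": 0,"turn": 0},
  {"dx": 0,"dy": 0,"dz": 0,"turn": 0},
  {"dx": 0,"dy": 0,"dz": 0,"turn": 0},
  {"dx": 0,"dy": 0,"dz": 0,"turn": 0},
  {"dx": 0,"dy": 0,"dz": 0,"turn": 0},
])

```text
time: 31.85
tcp_pos: [0.6043, 0.2277, 0.0609]
ee_rot: [3.142, 0.0, 1.946]
force: [-0.9, -0.0, -0.2]
finger_gap: 0.0313
gripper_force: 20.0
```

Request:
servo_tool([
  {"dx": 0,"dy": 0,"dz": 0,"turn": 0},
  {"dx": 0,"dy": 0,"dz": 0,"turn": 0},
  {"dx": 0,"dy": 0,"dz": 0,"turn": 0},
  {"dx": 0,"dy": 0,"dz": 0,"turn": 0},
  {"dx": 0,"dy": 0,"dz": 0,"turn": 0},
  {"dx": 0,"dy": 0,"dz": 0,"turn": 0},
  {"dx": 0,"dy": 0,"dz": 0,"turn": 0},
  {"dx": 0,"dy": 0,"dz": 0,"turn": 0},
], gripper=0)

```text
time: 32.85
tcp_pos: [0.6043, 0.2276, 0.0609]
ee_rot: [3.142, 0.0, 1.946]
force: [-0.6, 0.4, 0.4]
finger_gap: 0.0941
gripper_force: 0.0
```

Request:
servo_tool([
  {"dx": 0,"dy": 0,"dz": -0.06,"turn": 0},
  {"dx": 0,"dy": 0,"dz": -0.1,"turn": 0},
  {"dx": 0,"dy": 0,"dz": -0.1,"turn": 0},
  {"dx": 0,"dy": 0,"dz": -0.07,"turn": 0},
  {"dx": 0,"dy": 0,"dz": -0.03,"turn": 0},
  {"dx": 0,"dy": 0,"dz": 0,"turn": 0},
  {"dx": 0,"dy": 0,"dz": 0,"turn": 0},
  {"dx": 0,"dy": 0,"dz": 0,"turn": 0},
])

```text
time: 33.85
tcp_pos: [0.6038, 0.2274, 0.1679]
ee_rot: [-3.14, 0.0, 1.946]
force: [0.5, -0.8, 0.1]
finger_gap: 0.0942
gripper_force: 0.0
```

```bash
python3 - <<'E'
from h import *
S=imaging.read_camera("side")
a=cv2.resize(S[110:210,298:388],None,fx=4,fy=4,interpolation=2); b=cv2.resize(S[220:280,285:345],None,fx=6,fy=6,interpolation=2)
o=np.zeros((400,730,3),np.uint8); o[:,:360]=a; o[:360,365:725]=b
cv2.imwrite("pics/br2.png",o[:,:,::-1])
C=[(.026,0),(.026,.036),(.022,.05),(.012,.06),(.003,.064)]
P=(proj("side",solid(C,.4455,-.154))-[285,220]+.5)*6+[365,0]; print("spinner expected crop",P.min(0),P.max(0))
E
python3 plan.py 0.4455 -0.154 0.16 111.5 8
```

```text
spinner expected crop [477.38863407  83.24867612] [611.51617276 265.72803417]
t 33.9 tcp [0.6039 0.2274 0.168 ] rpy [-179.91    0.    111.5 ] q [-0.12  0.7  -0.49  1.56  0.37  0.98 -0.35]
{"dx":-0.124,"dy":-0.12,"dz":0.003,"turn":-0.0},
{"dx":-0.124,"dy":-0.12,"dz":0.003,"turn":-0.0},
{"dx":-0.124,"dy":-0.12,"dz":0.003,"turn":-0.0},
{"dx":-0.123,"dy":-0.119,"dz":0.004,"turn":-0.0},
{"dx":-0.124,"dy":-0.12,"dz":0.003,"turn":-0.0},
{"dx":-0.123,"dy":-0.119,"dz":0.004,"turn":-0.0},
{"dx":-0.124,"dy":-0.12,"dz":0.003,"turn":-0.0},
{"dx":-0.123,"dy":-0.119,"dz":0.004,"turn":-0.001},
```

View pics/br2.png

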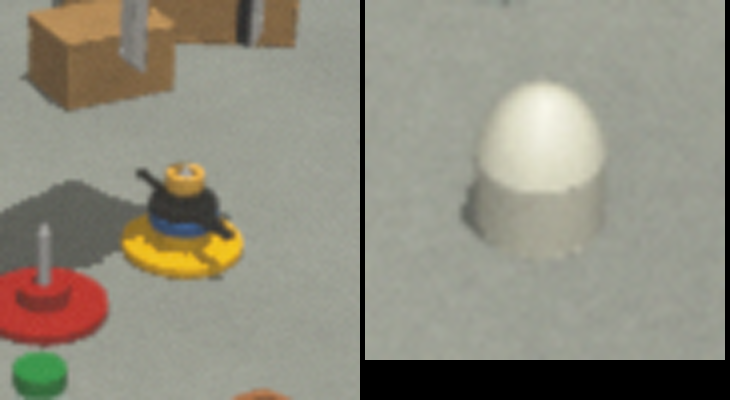

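The left crop shows the brass ring seated on the collar at crop (185,178), with the post inside. In the right crop the spinner outline spans columns 473–605 and rows 80–257, about 1 px left of and above my estimate. I'll correct it to roughly (0.444, -0.1515).

Request:
servo_tool([
  {"dx": -0.1,"dy": -0.1,"dz": 0,"turn": 0},
  {"dx": -0.13,"dy": -0.12,"dz": 0,"turn": 0},
  {"dx": -0.13,"dy": -0.12,"dz": 0,"turn": 0},
  {"dx": -0.13,"dy": -0.12,"dz": 0,"turn": 0},
  {"dx": -0.13,"dy": -0.12,"dz": 0,"turn": 0},
  {"dx": -0.13,"dy": -0.12,"dz": 0,"turn": 0},
  {"dx": -0.13,"dy": -0.12,"dz": 0,"turn": 0},
  {"dx": -0.1,"dy": -0.13,"dz": 0,"turn": 0},
])

```text
time: 34.9
tcp_pos: [0.4463, -0.1522, 0.1687]
ee_rot: [3.141, 0.0, 1.945]
force: [0.4, -0.9, -0.3]
finger_gap: 0.094
gripper_force: 0.0
```

Request:
servo_tool([
  {"dx": 0,"dy": 0,"dz": 0.03,"turn": 0},
  {"dx": 0,"dy": 0,"dz": 0.04,"turn": 0},
  {"dx": 0,"dy": 0,"dz": 0.03,"turn": 0},
  {"dx": 0,"dy": 0,"dz": 0,"turn": 0},
  {"dx": 0,"dy": 0,"dz": 0,"turn": 0},
  {"dx": 0,"dy": 0,"dz": 0,"turn": 0},
  {"dx": 0,"dy": 0,"dz": 0,"turn": 0},
  {"dx": 0,"dy": 0,"dz": 0,"turn": 0},
])

```text
time: 35.9
tcp_pos: [0.4469, -0.1504, 0.139]
ee_rot: [3.141, 0.0, 1.946]
force: [0.2, -0.4, -1.1]
finger_gap: 0.0945
gripper_force: 0.0
```

```bash
python3 plan.py 0.444 -0.1515 0.006 111.5 1
```

```text
t 35.9 tcp [ 0.4469 -0.1504  0.139 ] rpy [1.7999e+02 2.0000e-02 1.1149e+02] q [ 0.62  0.52 -0.5   2.06  0.4   0.66  0.22]
{"dx":0.0,"dy":-0.01,"dz":0.443,"turn":-0.004},
```

Request:
servo_tool([
  {"dx": 0,"dy": -0.01,"dz": 0.06,"turn": 0},
  {"dx": 0,"dy": 0,"dz": 0.08,"turn": 0},
  {"dx": 0,"dy": 0,"dz": 0.08,"turn": 0},
  {"dx": 0,"dy": 0,"dz": 0.08,"turn": 0},
  {"dx": 0,"dy": 0,"dz": 0.07,"turn": 0},
  {"dx": 0,"dy": 0,"dz": 0.04,"turn": 0},
  {"dx": 0,"dy": 0,"dz": 0.02,"turn": 0},
  {"dx": 0,"dy": 0,"dz": 0,"turn": 0},
])

```text
time: 36.9
tcp_pos: [0.4442, -0.1515, 0.0099]
ee_rot: [3.142, 0.0, 1.946]
force: [0.0, -0.5, -0.4]
finger_gap: 0.0941
gripper_force: 0.0
```

Request:
servo_tool([
  {"dx": 0,"dy": 0,"dz": 0,"turn": 0},
  {"dx": 0,"dy": 0,"dz": 0,"turn": 0},
  {"dx": 0,"dy": 0,"dz": 0,"turn": 0},
  {"dx": 0,"dy": 0,"dz": 0,"turn": 0},
  {"dx": 0,"dy": 0,"dz": 0,"turn": 0},
  {"dx": 0,"dy": 0,"dz": 0,"turn": 0},
  {"dx": 0,"dy": 0,"dz": 0,"turn": 0},
  {"dx": 0,"dy": 0,"dz": 0,"turn": 0},
], gripper=1, force=20)

```text
time: 37.9
tcp_pos: [0.4442, -0.1515, 0.01]
ee_rot: [3.141, 0.0, 1.946]
force: [0.2, 0.6, 2.1]
finger_gap: 0.0513
gripper_force: 20.0
```

```bash
python3 plan.py 0.444 -0.1515 0.17 111.5 1 0.6045 0.2275 0.17 111.5 1
```

```text
t 37.9 tcp [ 0.4442 -0.1515  0.01  ] rpy [1.7999e+02 1.0000e-02 1.1149e+02] q [ 0.46  0.74 -0.28  2.15  0.61  0.33  0.04]
{"dx":0.0,"dy":-0.001,"dz":-0.533,"turn":-0.002},
{"dx":0.98,"dy":0.961,"dz":-0.0,"turn":-0.0},
```

Request:
servo_tool([
  {"dx": 0,"dy": 0,"dz": -0.07,"turn": 0},
  {"dx": 0,"dy": 0,"dz": -0.14,"turn": 0},
  {"dx": 0,"dy": 0,"dz": -0.17,"turn": 0},
  {"dx": 0,"dy": 0,"dz": -0.15,"turn": 0},
  {"dx": 0.08,"dy": 0.08,"dz": 0,"turn": 0},
  {"dx": 0.11,"dy": 0.11,"dz": 0,"turn": 0},
  {"dx": 0.11,"dy": 0.11,"dz": 0,"turn": 0},
  {"dx": 0.11,"dy": 0.11,"dz": 0,"turn": 0},
])

```text
time: 38.9
tcp_pos: [0.5134, 0.0091, 0.1686]
ee_rot: [-3.141, 0.0, 1.946]
force: [0.7, -0.4, -1.3]
finger_gap: 0.0516
gripper_force: 20.0
```

Request:
servo_tool([
  {"dx": 0.11,"dy": 0.11,"dz": 0,"turn": 0},
  {"dx": 0.11,"dy": 0.11,"dz": 0,"turn": 0},
  {"dx": 0.11,"dy": 0.11,"dz": 0,"turn": 0},
  {"dx": 0.11,"dy": 0.11,"dz": 0,"turn": 0},
  {"dx": 0.09,"dy": 0.08,"dz": 0,"turn": 0},
  {"dx": 0.04,"dy": 0.031,"dz": 0,"turn": 0},
  {"dx": 0,"dy": 0,"dz": 0,"turn": 0},
  {"dx": 0,"dy": 0,"dz": 0,"turn": 0},
])

```text
time: 39.9
tcp_pos: [0.6043, 0.2253, 0.1685]
ee_rot: [-3.14, 0.002, 1.944]
force: [-0.3, 0.1, -0.7]
finger_gap: 0.0508
gripper_force: 20.0
```

Request:
servo_tool([
  {"dx": 0,"dy": 0,"dz": 0.03,"turn": 0},
  {"dx": 0,"dy": 0,"dz": 0.02,"turn": 0},
  {"dx": 0,"dy": 0,"dz": 0.01,"turn": 0},
  {"dx": 0,"dy": 0,"dz": 0,"turn": 0},
  {"dx": 0,"dy": 0,"dz": 0,"turn": 0},
  {"dx": 0,"dy": 0,"dz": 0,"turn": 0},
  {"dx": 0,"dy": 0,"dz": 0,"turn": 0},
  {"dx": 0,"dy": 0,"dz": 0,"turn": 0},
])

```text
time: 40.9
tcp_pos: [0.6047, 0.2278, 0.151]
ee_rot: [3.141, 0.0, 1.946]
force: [-0.3, 1.1, -0.7]
finger_gap: 0.0512
gripper_force: 20.0
```

```bash
python3 plan.py 0.6045 0.2275 0.0573 111.5 1; python3 - <<'E'
from h import *
S=imaging.read_camera("side"); p=arm.observe()["tcp_pos"]
cv2.imwrite("pics/sp1.png",cv2.resize(S[100:200,298:388],None,fx=6,fy=6,interpolation=2)[:,:,::-1])
P=(proj("side",solid([(.026,0),(.026,.036),(.022,.05),(.012,.06),(.003,.064)],p[0],p[1],p[2]-.01))-[298,100]+.5)*6; print(P.min(0),P.max(0))
E
```

```text
t 40.9 tcp [0.6047 0.2278 0.151 ] rpy [179.99   0.   111.49] q [-0.11  0.72 -0.5   1.57  0.4   0.95 -0.37]
{"dx":-0.001,"dy":-0.001,"dz":0.312,"turn":-0.002},
[235.42100202  70.62813659] [341.98326927 214.13209734]
```

View pics/sp1.png

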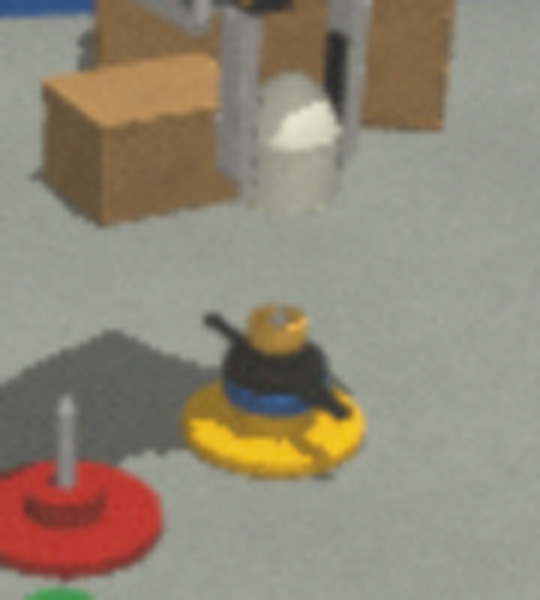

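The spinner is held upright, spanning crop rows 71–213 as predicted, above the ring at (278,330). Lower it.

Request:
servo_tool([
  {"dx": 0,"dy": 0,"dz": 0.05,"turn": 0},
  {"dx": 0,"dy": 0,"dz": 0.06,"turn": 0},
  {"dx": 0,"dy": 0,"dz": 0.06,"turn": 0},
  {"dx": 0,"dy": 0,"dz": 0.05,"turn": 0},
  {"dx": 0,"dy": 0,"dz": 0.05,"turn": 0},
  {"dx": 0,"dy": 0,"dz": 0.03,"turn": 0},
  {"dx": 0,"dy": 0,"dz": 0.01,"turn": 0},
  {"dx": 0,"dy": 0,"dz": 0,"turn": 0},
])

```text
time: 41.95
tcp_pos: [0.6048, 0.2279, 0.0581]
ee_rot: [3.141, -0.0, 1.946]
force: [0.1, 0.6, -1.6]
finger_gap: 0.0514
gripper_force: 20.0
```

Request:
servo_tool([
  {"dx": 0,"dy": 0,"dz": 0.001,"turn": 0},
  {"dx": 0,"dy": 0,"dz": 0,"turn": 0},
  {"dx": 0,"dy": 0,"dz": 0,"turn": 0},
  {"dx": 0,"dy": 0,"dz": 0,"turn": 0},
  {"dx": 0,"dy": 0,"dz": 0,"turn": 0},
  {"dx": 0,"dy": 0,"dz": 0,"turn": 0},
  {"dx": 0,"dy": 0,"dz": 0,"turn": 0},
  {"dx": 0,"dy": 0,"dz": 0,"turn": 0},
])

```text
time: 42.95
tcp_pos: [0.6046, 0.2278, 0.0576]
ee_rot: [-3.142, 0.0, 1.946]
force: [-0.4, 0.1, -0.7]
finger_gap: 0.0512
gripper_force: 20.0
```

Request:
servo_tool([
  {"dx": 0,"dy": 0,"dz": 0,"turn": 0},
  {"dx": 0,"dy": 0,"dz": 0,"turn": 0},
  {"dx": 0,"dy": 0,"dz": 0,"turn": 0},
  {"dx": 0,"dy": 0,"dz": 0,"turn": 0},
  {"dx": 0,"dy": 0,"dz": 0,"turn": 0},
  {"dx": 0,"dy": 0,"dz": 0,"turn": 0},
  {"dx": 0,"dy": 0,"dz": 0,"turn": 0},
  {"dx": 0,"dy": 0,"dz": 0,"turn": 0},
], gripper=0)

```text
time: 43.95
tcp_pos: [0.6046, 0.2277, 0.0576]
ee_rot: [-3.142, 0.0, 1.946]
force: [0.5, 0.3, -0.1]
finger_gap: 0.0942
gripper_force: 0.0
```

Request:
servo_tool([
  {"dx": 0,"dy": 0,"dz": -0.06,"turn": 0},
  {"dx": 0,"dy": 0,"dz": -0.12,"turn": 0},
  {"dx": 0,"dy": 0,"dz": -0.12,"turn": 0},
  {"dx": 0,"dy": 0,"dz": -0.1,"turn": 0},
  {"dx": 0,"dy": 0,"dz": -0.05,"turn": 0},
  {"dx": 0,"dy": 0,"dz": 0,"turn": 0},
  {"dx": 0,"dy": 0,"dz": 0,"turn": 0},
  {"dx": 0,"dy": 0,"dz": 0,"turn": 0},
])

```text
time: 44.95
tcp_pos: [0.6039, 0.2274, 0.1912]
ee_rot: [-3.139, 0.0, 1.946]
force: [0.7, -0.1, 0.7]
finger_gap: 0.0944
gripper_force: 0.0
```

```bash
python3 - <<'E'
from h import *
S=imaging.read_camera("side")
cv2.imwrite("pics/end.png",cv2.resize(S[100:230,288:398],None,fx=4.5,fy=4.5,interpolation=2)[:,:,::-1])
P=(proj("side",solid([(.026,0),(.026,.036),(.022,.05),(.012,.06),(.003,.064)],.6045,.2275,.047))-[288,100]+.5)*4.5; print(P.min(0),P.max(0),arm.observe()["tcp_pos"])
E
```

```text
[215.42286565 182.75537977] [291.54599716 284.31185473] [0.60400471 0.2274583  0.19137739]
```

View pics/end.png

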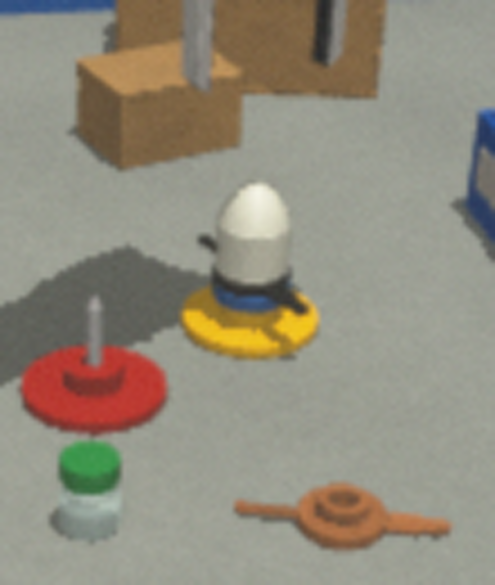

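The spinner stands upright on the flange, spanning crop rows 182–284 and columns 215–291, exactly as predicted. The jar and the wooden propeller are where they were, so I'll hand in.

```bash
python3 -c "
from rig import arm
print(arm.hand_in())"
```

```text
the job is handed in; nothing more can be done
None
```

The propeller set is built on the yellow stand (backplate, small black propeller, brass ring, spinner). The final image shows it seated and released, with the wooden propeller, red stand and jar untouched, and I handed the job in at about 45 s; hand-in returned no verdict.

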